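Load the lamp soldering jig and hold its clamp open

ROBOT

A 6-joint arm with a two-finger parallel gripper is mounted at the origin on the work surface. World frame = base frame: x ahead of the robot, y to its left, z up, the work surface at z = 0. Lengths are in m, angles in rad, forces in N, time in s.
With the tool pointing down it reaches from about 0.35 to 0.85 m from the base axis. Payload 8.1 kg.
Tool frame: the origin (TCP) lies at the very end of the fingers, on their centre line; the grasp point (between the pads) lies 19 mm behind it; z points along the fingers, y is the line along which they close (so a half turn about z gives the same grasp; the last joint's range is limited). The gripper opens to 93 mm and grips with 3 to 60 N. Pads are 15 mm wide; open, the fingers measure 128 mm over their backs; the gripper's body (75 mm by 188 mm) begins 65 mm behind the grasp point.
Start: joints at [1.023, 0.13, 1.488, -0, 1.523, -0.085], TCP at [0.268, 0.537, 0.219] pointing down, gripper open.
Joint ranges: [-2.96, 2.96], [-0.89, 2.26], [0.02, 2.5], [-1.34, 4.48], [0, 2.73], [-2.66, 2.66]. Speed limits (rad/s): [2.39, 2.39, 2.79, 3.14, 3.14, 3.14].

INTERFACE

Orientations are given as a rotation vector (axis times angle).
In Python, from plant import monitor, eyes, ticket gives the robot as it stands.
- The arm moves only by the tool arm_command, never from a script. Its argument "deltas" is a list that holds one entry, the list of rows, each a list of 6 numbers: the shift along the world's x, y, z in cm, then the turn, a rotation vector about the world's x, y, z in degrees. In form: [[[tx, ty, tz, rx, ry, rz], ...]]. A call has 1 to 12 rows; each row shifts and turns the commanded pose from where the row before left it; what a row does not reach is not made up. A row lasts 1/12 s, in which the tool goes at most 41.7 mm and 7.16 degrees, less where a joint would pass 70% of its speed; a pose out of reach is approached as far as the arm can. A call is refused whole if a number of a shift passes 4.17 or a number of a turn 7.16, either way. A call with a gripper value outside its range is refused whole. "gripper" is the opening, from -1 (shut) to 1 (fully open), set as the call begins (left out, the last holds). The fingers move at their own pace and stop on an object; "squeeze" is the grip in N (left out, the last holds). Time passes only in rows, so rows that do not move let the fingers close. It gives the time, the measured TCP pose, the force, the opening and the grip force at its end, in the units of the state.
- monitor.read_state(): the state, without advancing time (a new reading comes with each control period).
- eyes.read_camera(name): name is "side" or "top" or "wrist"; returns the picture (480x640x3 uint8, blue, green, red); there is no depth.
- eyes.camera_model(name): a dict with "fx", "fy", "cx", "cy" (pixels), "k1" (the pictures are not rectified: a ray, as slopes to the right and down, at radius r is drawn at 1 + k1 r^2 times it, then the intrinsics apply), "rvec" (rotation vector, rad) and "tvec" (3), from world to camera coordinates, as OpenCV has them. Camera axes: x right, y down, z forward; pixel columns grow to the right and rows downward; lengths in m; the calibration is good to about 2 mm. A picture is of the moment at which its call begins: read the wrist's pose just before it. camera_model takes no time and is no camera call; for the wrist camera it gives the pose at the moment of the call.
- ticket.close_job(): hands the job in; it is judged then, once.
The state is a dict: "t": time; "q": joint angles; "dq": joint speeds; "joint_torque": joint torques, N m; "tool_pos": TCP position; "orientation": TCP orientation; "force": force on the tool from outside, world axes, zero at the start; "wrist_torque": the same for the moment, N m; "opening": finger opening in m; "gripper_force": force on a finger pad.
Only numpy, scipy, OpenCV 4.12 (cv2) and the standard library are available. Lean on these libraries where they do the work, as an engineer would, in place of code of your own. Each camera call takes 0.05 s, during which the arm holds its last target. There are 200 camera calls.

TASK

Get the soldering jig ready for the twin-arm wall lamp: set one brass candle cup mouth down in each of the two black nests, right down on its drip pan and let go, then pull the clamp's bar handle back against its springs until the pointer stands over the red marker, and keep holding it there so that I can lay the cross arm in. Finish while still holding the handle, and leave the cross arm, the flux jar and the pliers where they are.

Things in the scene. Friction and masses are not known exactly. Their poses are not given: they have to be found in the camera images.
- cup_a: brass candle cup, standing mouth down: from below a cup (27 mm diameter, 26 mm tall, rim tapered to 24 mm), a drip pan (disc 43 mm diameter, 26 to 29 mm up) and a solder boss (16 mm diameter, 29 to 53 mm up), best gripped there from above, fingertips clear of the pan. About 110 g; both cups are alike. Origin: centre of its underside; z up its axis.
- cup_b: brass candle cup, standing mouth down: from below a cup (27 mm diameter, 26 mm tall, rim tapered to 24 mm), a drip pan (disc 43 mm diameter, 26 to 29 mm up) and a solder boss (16 mm diameter, 29 to 53 mm up), best gripped there from above, fingertips clear of the pan. About 110 g; both cups are alike. Origin: centre of its underside; z up its axis.
- jig: soldering jig fixed to the bench, turned up to 0.25 rad: alu plate 160 x 270 x 12 mm, black nests left and right, steel stop at the far edge (top 64 mm above the bench), blue clamp slide amid (carriage top 46, jaw 66 mm), steel bracket 100 mm wide at the near edge (top 52 mm), white scale bar right. Origin: under the plate's centre, on the bench; x from handle to stop, y to its left, z up
- nest_left (a point): mouth centre of the pocket in the left (jig +y) black nest block (56 mm square), level with the block's top, 48 mm above the bench; pocket 30 mm diameter, small chamfer, 32 mm deep. A seated cup rests its drip pan on the block's top, its origin 26 mm below this point. Axes as the jig.
- nest_right (a point): mouth centre of the pocket in the right (jig -y) black nest block (56 mm square), level with the block's top, 48 mm above the bench; pocket 30 mm diameter, small chamfer, 32 mm deep. A seated cup rests its drip pan on the block's top, its origin 26 mm below this point. Axes as the jig.
- handle (a point): the clamp's pull handle: level black bar, 14 mm diameter, 100 mm long (along the jig's y), its axis 36 mm above the bare bench on the robot's side of the jig. Two 10 mm rods, 36 mm either side of its middle, lead from it to the clamp; 62 mm is free between them, and 50 mm between bar and bracket while shut. Origin: middle of the bar; axes as the jig. Pull it to -x
- clamp (a joint): how far the clamp slide is drawn open, in m: 0 shut (where its springs return it), 0.046 at its stop; grows as the handle is pulled to the jig's -x. The springs pull back with about 4.5 N at 0, rising 2.4 N per 10 mm (about 14 N at 40 mm)
- pointer (a point): tip of the clamp's pointer, a thin flat yellow finger, 4 mm wide, on the slide's right side, 42 mm above the bench, moving over the scale with the slide. Axes as the jig.
- mark: red marker clip, 10 mm wide (along the jig's x) and 24 mm long, fixed on the white scale bar at the opening wanted today, 26 to 38 mm from the shut pointer towards the handle. Origin: centre of its top face, 37.5 mm above the bench, just below the pointer's path; axes as the jig. The pointer stands over it when both are at the same jig x
- cross_arm: bystander: curved brass cross arm of the lamp with an eye at each end and a round hub in the middle, 194 x 44 x 30 mm, lying loose on the bench at the right. Origin: under the hub; its y runs along the arm.
- flux_jar: bystander: small flux jar with a yellow lid, 54 mm diameter, 50 mm tall, loose, at the near right. Origin: centre of its underside.
- pliers: bystander: pliers with red grips, 175 x 58 x 14 mm, loose, at the far left, beyond the cups. Origin: near the pivot, on the bench; x points to the jaws.
Not all that is in view belongs to the job. What is shaped like the cup_a but green or turquoise is not meant.

How it is judged:
On the way, in this order (a step that is already met when the one before it is completed fails the run):
1. a cup sits fully down in each nest, let go ((((horizontal distance between cup_a and nest_left below 0.005 m and z of cup_a in the frame of nest_left below -0.0235 m and angle between cup_a's own z axis and vertical below 0.12 rad) and (horizontal distance between cup_b and nest_right below 0.005 m and z of cup_b in the frame of nest_right below -0.0235 m and angle between cup_b's own z axis and vertical below 0.12 rad)) or ((horizontal distance between cup_a and nest_right below 0.005 m and z of cup_a in the frame of nest_right below -0.0235 m and angle between cup_a's own z axis and vertical below 0.12 rad) and (horizontal distance between cup_b and nest_left below 0.005 m and z of cup_b in the frame of nest_left below -0.0235 m and angle between cup_b's own z axis and vertical below 0.12 rad))) and contact force between the fingers and cup_a below 0.2 N and contact force between the fingers and cup_b below 0.2 N), for 0.2 s.
2. the handle is pulled until the pointer stands over the red marker (x of pointer in the frame of mark between -0.005 and 0.005 m and contact force between the fingers and clamp above 5 N), for 0.3 s.
At the end, for the whole second after the job is handed in: A cup in each nest, whichever (within 5 mm of the pocket's axis, upright within 0.12 rad, pan within 2.5 mm of the block), untouched; the fingers hold the handle (over 5 N), the slide still, with the pointer over the marker (within 5 mm of its middle along the jig) (all of step 1 and all of step 2 and velocity of joint clamp between -0.01 and 0.01 m/s and linear speed of each of cup_a, cup_b below 0.02 m/s); the arm keeps its last pose, push and grip.
It fails at once if the cross arm is pushed more than 30 mm from its place or knocked over (distance of cross_arm from where it was at the start of the episode above 0.03 m or angle between cross_arm's own z axis and vertical above 0.5 rad).
It fails at once if the flux jar is pushed more than 30 mm from its place or knocked over (distance of flux_jar from where it was at the start of the episode above 0.03 m or angle between flux_jar's own z axis and vertical above 0.5 rad).
It fails at once if the pliers is pushed more than 30 mm from its place or knocked over (distance of pliers from where it was at the start of the episode above 0.03 m or angle between pliers's own z axis and vertical above 0.5 rad).
It also fails if it takes over 67 s, if anything falls off the work surface, if the arm or the gripper's body presses on something with over 40 N, if the wrist force passes 120 N, or if a joint passes its speed limit or range.

## Working session

There is one attempt and no reset: what is moved stays moved. The work goes in short steps, Python scripts to look and compute and a tool call to move; the robot and the scene stay as the last step left them, time stands still between calls to the robot, and variables do not carry over. Pictures are saved under pics/ and viewed, at most 10 in all, crops included, and the job is handed in when it is done.

Besides the shell and the picture viewer there is one more tool, called after ">>>" as a command line: name --argument value ..., lists and objects as JSON in quotes. arm_command: Moves the arm, as the interface text tells. Its arguments: {"type":"object","properties":{"deltas":{"type":"array"},"gripper":{"type":"number"},"squeeze":{"type":"number"}},"required":["deltas"]}

```bash
mkdir -p pics; cat > h.py <<'E'
import numpy as np, cv2
from plant import monitor, eyes, ticket
def snap(n,f):
    m=eyes.camera_model(n); im=eyes.read_camera(n); cv2.imwrite('pics/'+f,im); np.save('pics/'+f+'.npy',m,allow_pickle=True); return im,m
def load(f): return np.load('pics/'+f+'.npy',allow_pickle=True).item()
def RT(m): return cv2.Rodrigues(np.array(m['rvec'],float))[0],np.array(m['tvec'],float).ravel()
def ray(m,u,v):
    x,y=(u-m['cx'])/m['fx'],(v-m['cy'])/m['fy']
    rd=np.hypot(x,y); r=rd
    for _ in range(30): r=rd/(1+m['k1']*r*r)
    s=r/rd if rd>0 else 1
    R,t=RT(m); return -R.T@t, R.T@np.array([x*s,y*s,1])
def at(m,u,v,z):
    c,d=ray(m,u,v); return c+d*(z-c[2])/d[2]
def proj(m,P):
    R,t=RT(m); p=R@np.array(P,float)+t; x,y=p[0]/p[2],p[1]/p[2]; k=1+m['k1']*(x*x+y*y)
    return np.array([m['fx']*x*k+m['cx'],m['fy']*y*k+m['cy']])
E
python3 - <<'E'
from h import *
for n in('top','side'):
    im,m=snap(n,n+'1.png'); print(n,m, -RT(m)[0].T@RT(m)[1])
s=monitor.read_state(); print(s)
E
```

```text
top {'fx': 584.1755278266527, 'fy': 584.1755278266527, 'cx': 320.33575806092665, 'cy': 235.27761022987494, 'k1': 0.05861279635704487, 'rvec': array([ 2.17626076, -2.15359   ,  0.08554906]), 'tvec': array([-0.02391347,  0.53098639,  1.1253803 ])} [ 0.42202597 -0.03749149  1.17025112]
side {'fx': 469.3003942275317, 'fy': 469.3003942275317, 'cx': 320.6723501777113, 'cy': 239.29032640480534, 'k1': -0.02973412183928383, 'rvec': array([ 2.30499669, -0.28133984,  0.15258094]), 'tvec': array([-0.54928252,  0.12504597,  0.94574326])} [ 0.36431451 -0.72310654  0.74576803]
{'t': 0.1, 'q': array([ 1.02257170e+00,  1.31081858e-01,  1.48914046e+00, -1.03868479e-05,
        1.52298309e+00, -8.53998545e-02]), 'dq': array([ 0.00037383, -0.00266401, -0.00168125,  0.00142909, -0.00065074,
        0.00133857]), 'joint_torque': array([ 2.02756246e-05, -5.61343074e+01, -4.93095803e+01,  7.68503523e-02,
        2.91386823e-02, -4.57356862e-05]), 'tool_pos': array([0.26761148, 0.53646196, 0.21771103]), 'orientation': array([-7.20418131e-01, -3.05736841e+00,  2.41193740e-03]), 'force': array([ 0.47247788, -0.23375869,  0.03373637]), 'wrist_torque': array([-0.02607869,  0.05021101,  0.02702426]), 'gripper_force': 0.0, 'opening': 0.09300341783955966}
```

View pics/top1.png

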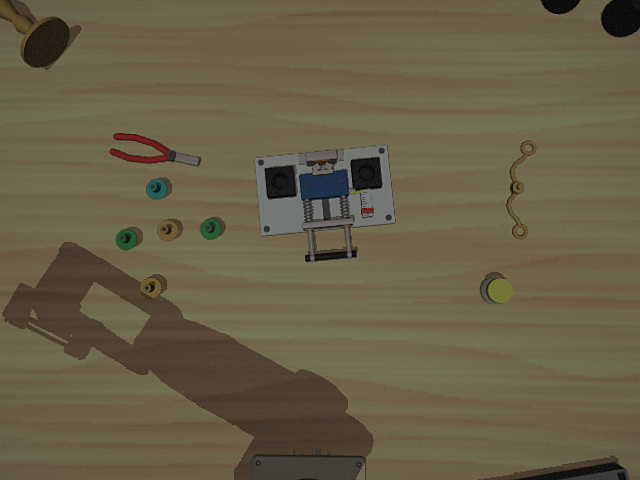

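View pics/side1.png

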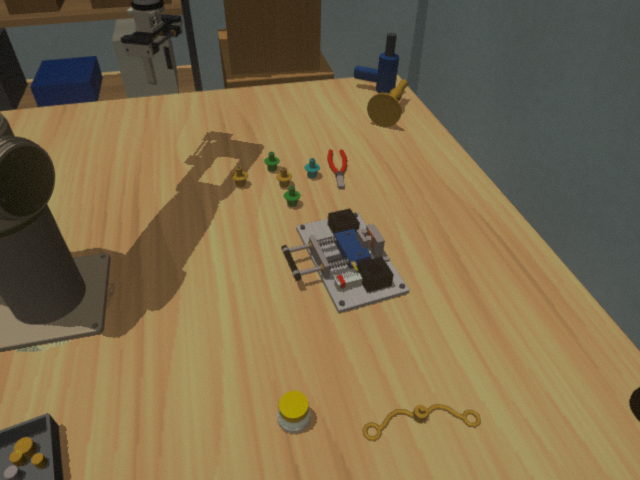

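The candidates in the top view are brass (168,230), brass (151,287), green (126,238), green (210,228) and turquoise (157,188). The two brass ones fit the description. I'll confirm in enlarged crops.

```bash
python3 - <<'E'
from h import *
im=cv2.imread('pics/top1.png')
a=cv2.resize(im[165:310,100:240],None,fx=4,fy=4,interpolation=cv2.INTER_CUBIC)
b=cv2.resize(im[135:275,245:405],None,fx=5,fy=5,interpolation=cv2.INTER_CUBIC)[:600]
cv2.imwrite('pics/c1.png',cv2.convertScaleAbs(a,alpha=1.6)); cv2.imwrite('pics/c2.png',cv2.convertScaleAbs(b,alpha=1.5))
E
```

```text
(no output)
```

View pics/c1.png

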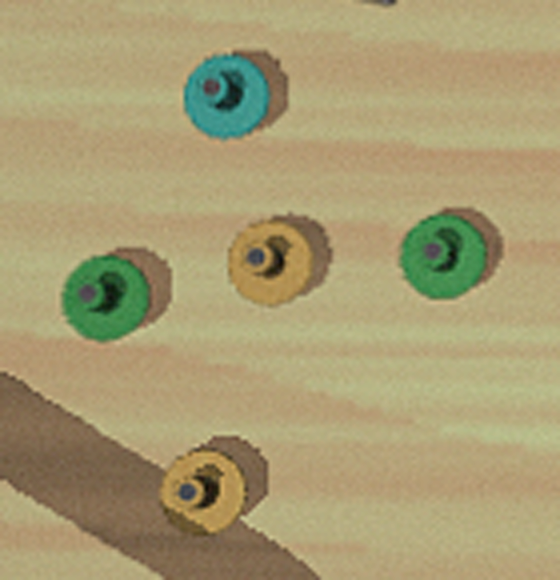

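View pics/c2.png

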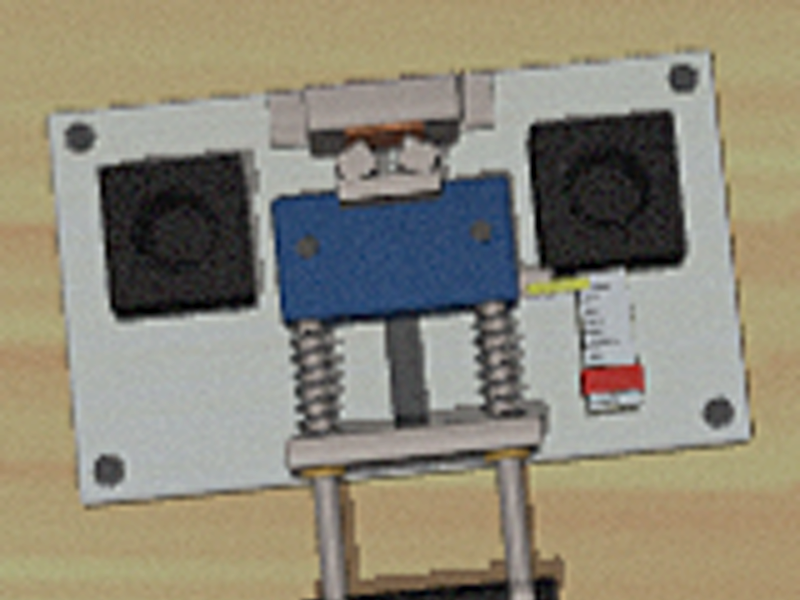

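c1 shows the brass bosses at full-image pixels (164,229.3) and (146.8,288), with pans at (167.8,230.5) and (151,287.8). Their neighbours are clearly green or turquoise. c2 shows the plate corners, the pockets at (281,181.4) and (366.4,173), and the red marker at (367.4,211).

```bash
python3 - <<'E'
from h import *
m=load('top1.png'); np.set_printoptions(precision=4,suppress=True)
f=lambda u,v:(245+u/5,135+v/5); g=lambda u,v:(100+u/4-.4,165+v/4-.4)
for n,p,z in[('b1top',g(256,257),.053),('b1pan',g(271,262),.029),('b2top',g(187,492),.053),('b2pan',g(204,491),.029),('nl',f(180,232),.048),('nr',f(607,190),.048),('ptr',f(588,285),.042),('mark',f(612,380),.0375),('hand1',(306,259),.043),('hand2',(356,253),.043)]:
    print(n,at(m,*p,z)[:2])
C=[at(m,*f(*p),.012)[:2] for p in[(50,116),(710,52),(752,437),(85,505)]]
C=np.array(C);c=C.mean(0);print('plate',C,c)
ex=(C[0]+C[1]-C[2]-C[3])/2; ey=(C[0]+C[3]-C[1]-C[2])/2
print(np.linalg.norm(ex),np.linalg.norm(ey),np.arctan2(ex[1],ex[0]),np.arctan2(-ey[0],ey[1]))
# wrist cam
m=eyes.camera_model('wrist'); s=monitor.read_state()
R=cv2.Rodrigues(s['orientation'])[0]; Rc,t=RT(m)
print('R',R,'cam in tool',R.T@(-Rc.T@t-s['tool_pos']),(Rc@R), m['fx'])
E
```

```text
b1top [0.538  0.2828]
b1pan [0.5381 0.2823]
b2top [0.4253 0.3113]
b2pan [0.4259 0.3105]
nl [0.6337 0.0591]
nr [ 0.6516 -0.107 ]
ptr [ 0.6152 -0.1001]
mark [ 0.5785 -0.1099]
hand1 [0.4832 0.0085]
hand2 [ 0.4958 -0.0879]
plate [[ 0.6874  0.1154]
 [ 0.7156 -0.1503]
 [ 0.5597 -0.1672]
 [ 0.5299  0.0982]] [ 0.6231 -0.026 ]
0.15762650123951666 0.2671720095083365 0.10863166868529887 0.10868142166051674
R [[-0.8948  0.4465 -0.0008]
 [ 0.4465  0.8948 -0.0014]
 [ 0.0001 -0.0016 -1.    ]] cam in tool [ 0.0742  0.0002 -0.1646] [[-0.0001  1.      0.    ]
 [-0.9637 -0.0001 -0.2669]
 [-0.2669 -0.      0.9637]] 426.0735267556574
```

>>> arm_command --deltas '[[[1.58, -2.25, -0.7, 0, 0, -5.72], [1.58, -2.25, -0.7, 0, 0, -5.72], [1.58, -2.25, -0.7, 0, 0, -5.72], [1.58, -2.25, -0.7, 0, 0, -5.72], [1.58, -2.25, -0.7, 0, 0, -5.72], [1.58, -2.25, -0.7, 0, 0, -5.72], [1.58, -2.25, -0.7, 0, 0, -5.72], [1.58, -2.25, -0.7, 0, 0, -5.72], [1.58, -2.25, -0.7, 0, 0, -5.72], [1.58, -2.25, -0.7, 0, 0, -5.72], [0, 0, 0, 0, 0, 0], [0, 0, 0, 0, 0, 0]]]' --gripper 0

```text
t: 1.1
tool_pos: [0.426, 0.3106, 0.1477]
orientation: [-2.098, -2.337, 0.003]
force: [-0.5, -0.6, -0.5]
opening: 0.0466
gripper_force: 0.0
```

```bash
python3 - <<'E'
from h import *
np.set_printoptions(precision=4,suppress=True)
s=monitor.read_state(); im,m=snap('wrist','w1.png')
cv2.imwrite('pics/w1b.png',cv2.convertScaleAbs(im,alpha=1.5))
R=cv2.Rodrigues(s['orientation'])[0];print(s['t'],s['tool_pos'],R,s['q'],s['opening'])
for P in([.4256,.311,.053],[.4256,.311,.029],[.538,.2825,.053]): print(proj(m,P))
E
```

```text
1.1 [0.426  0.3106 0.1477] [[-0.1074  0.9942 -0.0015]
 [ 0.9942  0.1074 -0.0008]
 [-0.0006 -0.0016 -1.    ]] [ 0.5326 -0.0202  1.7752  0.0001  1.3883  0.425 ] 0.04659900559600346
[317.9277 237.0834]
[317.9977 227.5086]
[483.3513 296.3044]
```

View pics/w1b.png

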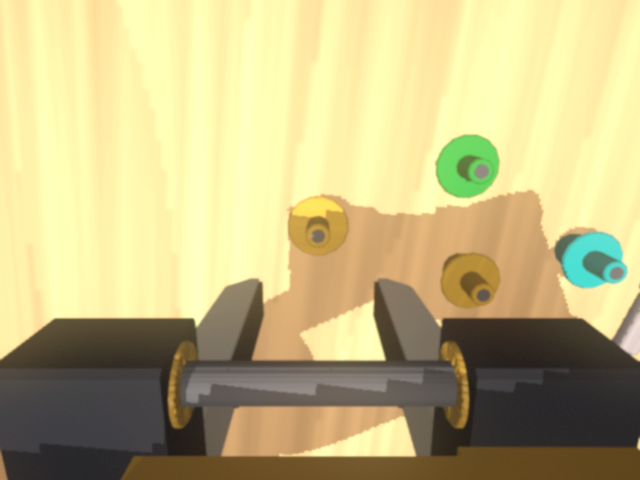

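The wrist view shows brass cup b2's boss at (318,236), against a prediction of (318,237). b1's boss is at (482,295), against (483,296). The positions agree to about 1 mm, so I'll descend and grip.

>>> arm_command --deltas '[[[0, 0.05, -2, 0, 0, 0], [0, 0, -2, 0, 0, 0], [0, 0, -2, 0, 0, 0], [0, 0, -2, 0, 0, 0], [0, 0, -1.5, 0, 0, 0], [0, 0, -1.1, 0, 0, 0], [0, 0, -0.7, 0, 0, 0], [0, 0, 0, 0, 0, 0], [0, 0, 0, 0, 0, 0]]]'

```text
t: 1.9
tool_pos: [0.4258, 0.3129, 0.036]
orientation: [-2.095, -2.341, -0.0]
force: [0.6, 0.9, 0.0]
opening: 0.0467
gripper_force: 0.0
```

>>> arm_command --deltas '[[[0, 0, 0, 0, 0, 0], [0, 0, 0, 0, 0, 0], [0, 0, 0, 0, 0, 0], [0, 0, 0, 0, 0, 0], [0, 0, 0, 0, 0, 0], [0, 0, 0, 0, 0, 0], [0, 0, 0, 0, 0, 0], [0, 0, 0, 0, 0, 0]]]' --gripper -1 --squeeze 20

```text
t: 2.57
tool_pos: [0.4261, 0.3125, 0.0359]
orientation: [2.096, 2.34, 0.001]
force: [0.8, 0.2, 2.6]
opening: 0.0149
gripper_force: 20.0
```

>>> arm_command --deltas '[[[0, 0, 1.5, 0, 0, 0], [0, 0, 3, 0, 0, 0], [0.2, -0.4, 3, 0, 0, 0], [0.8, -1.5, 3, 0, 0, 0], [1.5, -2.8, 0, 0, 0, 0], [1.5, -2.8, 0, 0, 0, 0], [1.5, -2.8, 0, 0, 0, 0], [1.5, -2.8, 0, 0, 0, 0], [1.5, -2.8, 0, 0, 0, 0], [1.5, -2.8, 0, 0, 0, 0], [1.5, -2.8, 0, 0, 0, 0], [1.5, -2.8, 0, 0, 0, 0]]]'

```text
t: 3.57
tool_pos: [0.5561, 0.0678, 0.1403]
orientation: [-2.096, -2.34, 0.001]
force: [0.7, -0.0, -1.8]
opening: 0.0146
gripper_force: 20.0
```

>>> arm_command --deltas '[[[1.5, -2.8, 0, 0, 0, 0], [1.5, -2.8, 0, 0, 0, 0], [1.5, -2.8, 0, 0, 0, 0], [1.5, -2.8, 0, 0, 0, 0], [1.5, -2.8, 0, 0, 0, 0], [1.5, -2.8, 0, 0, 0, 0], [0.5, -0.8, 0, 0, 0, 0], [0, 0, 0, 0, 0, 0], [0, 0, 0, 0, 0, 0], [0, 0, 0, 0, 0, 0]]]'

```text
t: 4.4
tool_pos: [0.6502, -0.1053, 0.1401]
orientation: [-2.095, -2.34, 0.0]
force: [-0.0, 0.5, -0.9]
opening: 0.0148
gripper_force: 20.0
```

```bash
python3 - <<'E'
from h import *
np.set_printoptions(precision=4,suppress=True)
s=monitor.read_state(); im,m=snap('wrist','w2.png')
cv2.imwrite('pics/w2b.png',cv2.convertScaleAbs(im,alpha=1.5))
R=cv2.Rodrigues(s['orientation'])[0];print(s['t'],s['tool_pos'],R,s['opening'],s['force'])
p=s['tool_pos']
print(proj(m,[.6518,-.1069,.048]),proj(m,[p[0],p[1],p[2]-.005]))
E
```

```text
4.4 [ 0.6502 -0.1053  0.1401] [[-0.1102  0.9939 -0.0011]
 [ 0.9939  0.1102  0.0007]
 [ 0.0009 -0.0011 -1.    ]] 0.014793480808509143 [-0.0122  0.5426 -0.8732]
[320.4884 241.825 ] [318.1246 295.3443]
```

View pics/w2b.png

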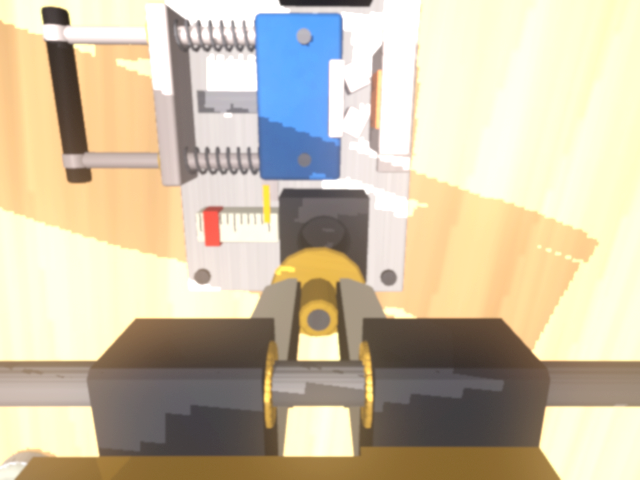

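```bash
python3 - <<'E'
from h import *
im=cv2.imread('pics/w2.png')[175:350,245:395].astype(float)
c=np.clip((im/255)**.45*255,0,255).astype(np.uint8)
c=cv2.resize(c,None,fx=3.4,fy=3.4,interpolation=cv2.INTER_CUBIC); cv2.imwrite('pics/c3.png',c); print(c.shape)
E
```

```text
(595, 510, 3)
```

View pics/c3.png

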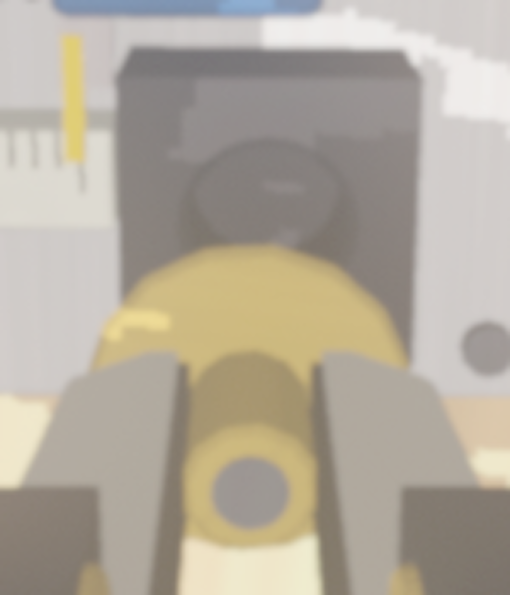

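```bash
python3 - <<'E'
from h import *
np.set_printoptions(precision=4,suppress=True)
m=load('w2.png'); f=lambda u,v:(245+u/3.4-.35,175+v/3.4-.35)
ex=np.array([.9941,.1085,0]);ey=np.array([-.1085,.9941,0])
T=np.array([.6502,-.1053,.1401])
J=lambda P:np.array([P@ex,P@ey])
bt=at(m,*f(251,493),.1586); print('boss top vs tool',bt[:2]-T[:2],J(bt-T))
for n,p in[('L',(181,205)),('R',(354,205)),('far',(267,137)),('fL',(118,77)),('fR',(420,77))]:
    P=at(m,*f(*p),.048); print(n,P[:2],'rel pred nest, jig',J(P-[.6518,-.1069,.048]))
pt=at(m,*f(76,162),.042); mk=at(m,212,227,.0375); print('mark-pointer jig',J(pt-mk),pt,mk)
h=at(m,68,95,.043); print('handle',h, at(m,57,12,.043),at(m,77,180,.043))
E
```

```text
boss top vs tool [0.0001 0.0003] [0.0002 0.0003]
L [ 0.6372 -0.104 ] rel pred nest, jig [-0.0142  0.0045]
R [ 0.6689 -0.1005] rel pred nest, jig [0.0177 0.0045]
far [ 0.6515 -0.0895] rel pred nest, jig [0.0016 0.0173]
fL [ 0.6237 -0.0815] rel pred nest, jig [-0.0252  0.0283]
fR [ 0.6776 -0.0755] rel pred nest, jig [0.029  0.0284]
mark-pointer jig [0.0363 0.0043] [ 0.6168 -0.0996  0.042 ] [ 0.5812 -0.1078  0.0375]
handle [ 0.4955 -0.0358  0.043 ] [0.4916 0.0078 0.043 ] [ 0.4987 -0.0855  0.043 ]
```

The pocket is seen about 1–2 mm along jig +x from the prediction, and the cup is centred in the fingers. I'll shift a little and lower, watching the force.

>>> arm_command --deltas '[[[0.11, -0.03, -1.5, 0, 0, 0], [0.11, -0.03, -2, 0, 0, 0], [0, 0, -1.5, 0, 0, 0], [0, 0, -0.5, 0, 0, 0], [0, 0, -0.4, 0, 0, 0], [0, 0, -0.4, 0, 0, 0], [0, 0, -0.3, 0, 0, 0], [0, 0, 0, 0, 0, 0]]]'

```text
t: 5.12
tool_pos: [0.653, -0.107, 0.0745]
orientation: [-2.096, -2.34, 0.0]
force: [0.4, 1.0, -1.3]
opening: 0.015
gripper_force: 20.0
```

```bash
python3 -c "
from h import *
s=monitor.read_state(); print(s['tool_pos'],s['force'],s['wrist_torque'],s['opening'])"
```

```text
[ 0.65295975 -0.10699306  0.07445404] [ 0.44063321  1.046072   -1.28979572] [ 0.01523976  0.03598265 -0.01320626] 0.015032364411762195
```

>>> arm_command --deltas '[[[0, 0, -0.3, 0, 0, 0], [0, 0, -0.3, 0, 0, 0], [0, 0, -0.3, 0, 0, 0], [0, 0, -0.3, 0, 0, 0], [0, 0, -0.25, 0, 0, 0], [0, 0, -0.1, 0, 0, 0], [0, 0, 0, 0, 0, 0]]]'

```text
t: 5.7
tool_pos: [0.6529, -0.1071, 0.0587]
orientation: [-2.096, -2.34, 0.0]
force: [0.6, 0.4, -1.6]
opening: 0.0147
gripper_force: 20.0
```

>>> arm_command --deltas '[[[0, 0, -0.05, 0, 0, 0], [0, 0, -0.05, 0, 0, 0], [0, 0, -0.05, 0, 0, 0], [0, 0, 0, 0, 0, 0]]]'

```text
t: 6.03
tool_pos: [0.6531, -0.1072, 0.058]
orientation: [2.096, 2.34, 0.0]
force: [-1.8, 1.2, 2.5]
opening: 0.0144
gripper_force: 20.0
```

>>> arm_command --deltas '[[[0, 0, 0, 0, 0, 0], [0, 0, 0, 0, 0, 0], [0, 0, 0, 0, 0, 0], [0, 0, 0.5, 0, 0, 0], [0, 0, 1.5, 0, 0, 0], [0, 0, 3, 0, 0, 0], [0, 0, 3, 0, 0, 0], [-0.7, 1.8, 0, 0, 0, 0], [-1, 3, 0, 0, 0, 0], [-1, 3, 0, 0, 0, 0], [-1, 3.5, 0, 0, 0, 0], [-1, 3.5, 0, 0, 0, 0]]]' --gripper -0.3

```text
t: 7.03
tool_pos: [0.606, 0.0417, 0.1395]
orientation: [2.097, 2.338, 0.002]
force: [0.8, -0.4, 0.6]
opening: 0.0321
gripper_force: 0.0
```

```bash
python3 - <<'E'
from h import *
s=monitor.read_state(); p=s['tool_pos'];print(s['t'],p,s['opening'])
print('to b1 cm',(.538-p[0])*100,(.2827-p[1])*100)
im,m=snap('side','s2.png')
a=cv2.resize(im[195:320,270:420],None,fx=4,fy=4,interpolation=cv2.INTER_CUBIC);cv2.imwrite('pics/s2c.png',cv2.convertScaleAbs(a,alpha=1.3))
for P in([.6524,-.1065,.075],[.6524,-.1065,.05]): print((proj(m,P)-[270,195])*4)
E
```

```text
7.0333 [0.60603993 0.04171331 0.13954136] 0.03214563926279086
to b1 cm -6.803992679144944 24.0986689292925
[421.34468311 256.00356537]
[416.44316393 290.27287371]
```

View pics/s2c.png

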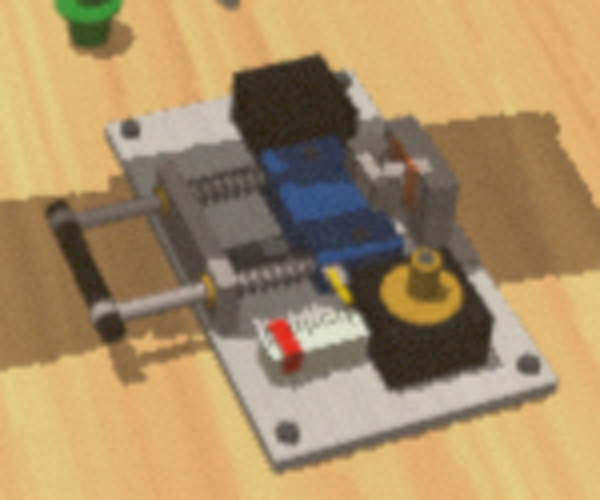

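The first cup is seated upright, with its pan on the right block (boss at crop (426,256), as predicted). Next is the second cup.

>>> arm_command --deltas '[[[-0.8, 2.9, 0, 0, 0, 0], [-0.9, 3.2, 0, 0, 0, 0], [-0.9, 3.2, 0, 0, 0, 0], [-0.9, 3.2, 0, 0, 0, 0], [-0.9, 3.2, 0, 0, 0, 0], [-0.9, 3.2, 0, 0, 0, 0], [-0.9, 3.2, 0, 0, 0, 0], [-0.58, 2.1, 0, 0, 0, 0], [0, 0, -1, 0, 0, 0], [0, 0, -2, 0, 0, 0], [0, 0, 0, 0, 0, 0], [0, 0, 0, 0, 0, 0]]]' --gripper -0.1

```text
t: 8.08
tool_pos: [0.5376, 0.2819, 0.107]
orientation: [-2.096, -2.339, 0.004]
force: [0.2, 0.6, -0.3]
opening: 0.0419
gripper_force: 0.0
```

```bash
python3 - <<'E'
from h import *
s=monitor.read_state(); im,m=snap('wrist','w3.png'); p=s['tool_pos'];print(p,s['opening'])
q=proj(m,[.538,.2827,.053]); print(q)
u,v=map(int,q); c=im[v-40:v+40,u-60:u+60]; c=cv2.resize(c,None,fx=5,fy=5,interpolation=cv2.INTER_CUBIC)
cv2.imwrite('pics/c4.png',cv2.convertScaleAbs(c,alpha=1.8)); print(u-60,v-40)
E
```

```text
[0.53756173 0.28185584 0.1070135 ] 0.04194141961417742
[319.33477087 257.12520509]
259 217
```

View pics/c4.png

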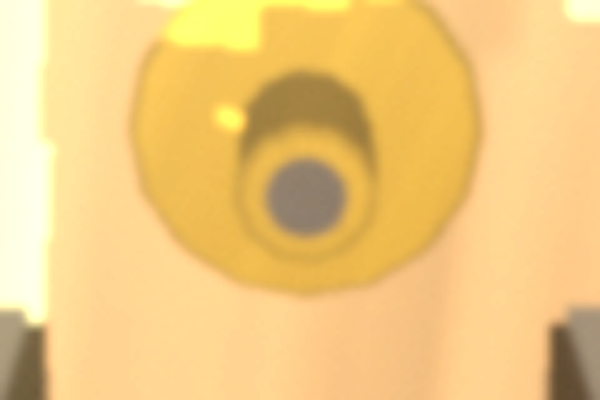

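The boss is at full-image pixel (320,256.6), predicted (319,257), so I'm centred. I'll descend and grip.

>>> arm_command --deltas '[[[0, 0, -1.5, 0, 0, 0], [0, 0, -2, 0, 0, 0], [0, 0, -2, 0, 0, 0], [0, 0, -1.1, 0, 0, 0], [0, 0, -0.5, 0, 0, 0], [0, 0, 0, 0, 0, 0], [0, 0, 0, 0, 0, 0]]]'

```text
t: 8.72
tool_pos: [0.539, 0.2828, 0.0377]
orientation: [2.096, 2.339, 0.001]
force: [-0.1, -0.0, 0.8]
opening: 0.0418
gripper_force: 0.0
```

>>> arm_command --deltas '[[[0, 0, 0, 0, 0, 0], [0, 0, 0, 0, 0, 0], [0, 0, 0, 0, 0, 0], [0, 0, 0, 0, 0, 0], [0, 0, 0, 0, 0, 0], [0, 0, 0, 0, 0, 0], [0, 0, 0, 0, 0, 0]]]' --gripper -1 --squeeze 20

```text
t: 9.3
tool_pos: [0.5385, 0.2829, 0.0371]
orientation: [2.096, 2.34, 0.001]
force: [-1.3, -0.7, 4.7]
opening: 0.0149
gripper_force: 20.0
```

>>> arm_command --deltas '[[[0, 0, 1.5, 0, 0, 0], [0, 0, 3, 0, 0, 0], [0, 0, 3, 0, 0, 0], [0.5, -1.2, 2.9, 0, 0, 0], [1.2, -2.8, 0, 0, 0, 0], [1.2, -2.8, 0, 0, 0, 0], [1.2, -2.8, 0, 0, 0, 0], [1.2, -2.8, 0, 0, 0, 0], [1.2, -2.8, 0, 0, 0, 0], [1.2, -2.8, 0, 0, 0, 0], [1.2, -2.8, 0, 0, 0, 0], [0.7, -1.6, 0, 0, 0, 0]]]'

```text
t: 10.3
tool_pos: [0.6348, 0.0556, 0.1401]
orientation: [2.098, 2.338, -0.002]
force: [-0.9, 0.9, -1.7]
opening: 0.0146
gripper_force: 20.0
```

>>> arm_command --deltas '[[[0, 0, -1.5, 0, 0, 0], [0, 0, -2, 0, 0, 0], [0, 0, -1, 0, 0, 0], [0, 0, 0, 0, 0, 0], [0, 0, 0, 0, 0, 0], [0, 0, 0, 0, 0, 0]]]'

```text
t: 10.8
tool_pos: [0.6346, 0.0592, 0.0965]
orientation: [2.095, 2.34, 0.001]
force: [0.9, -0.0, -1.3]
opening: 0.0148
gripper_force: 20.0
```

```bash
python3 - <<'E'
from h import *
s=monitor.read_state();p=s['tool_pos'];print(s['t'],p,s['force'],s['opening'],'to go cm',(.6346-p[0])*100,(.059-p[1])*100)
E
```

```text
10.8 [0.63461105 0.05917714 0.09649206] [ 0.87610496 -0.04648205 -1.33272054] 0.014829255078624709 to go cm -0.0011050363301956523 -0.017713659928351305
```

>>> arm_command --deltas '[[[0, 0, -0.5, 0, 0, 0], [0, 0, -0.5, 0, 0, 0], [0, 0, -0.4, 0, 0, 0], [0, 0, -0.4, 0, 0, 0], [0, 0, -0.3, 0, 0, 0], [0, 0, 0, 0, 0, 0]]]'

```text
t: 11.3
tool_pos: [0.6348, 0.0596, 0.0744]
orientation: [2.096, 2.34, 0.003]
force: [3.2, 4.1, -0.6]
opening: 0.015
gripper_force: 20.0
```

>>> arm_command --deltas '[[[0, 0, -0.3, 0, 0, 0], [0, 0, -0.3, 0, 0, 0], [0, 0, -0.3, 0, 0, 0], [0, 0, -0.3, 0, 0, 0], [0, 0, -0.2, 0, 0, 0], [0, 0, -0.1, 0, 0, 0], [0, 0, -0.05, 0, 0, 0], [0, 0, 0, 0, 0, 0]]]'

```text
t: 11.97
tool_pos: [0.6351, 0.06, 0.0596]
orientation: [2.096, 2.34, 0.004]
force: [3.0, 6.2, 3.6]
opening: 0.0144
gripper_force: 20.0
```

>>> arm_command --deltas '[[[0, 0.05, -0.05, 0, 0, 0], [0, 0.05, -0.05, 0, 0, 0], [0, 0, 0, 0, 0, 0]]]'

```text
t: 12.22
tool_pos: [0.6351, 0.0605, 0.0591]
orientation: [2.095, 2.34, 0.003]
force: [0.7, 5.2, 6.2]
opening: 0.0147
gripper_force: 20.0
```

>>> arm_command --deltas '[[[0, 0, 0, 0, 0, 0], [0, 0, 0, 0, 0, 0], [0, 0, 0, 0, 0, 0], [0, 0, 0.5, 0, 0, 0], [0, 0, 1.5, 0, 0, 0], [0, 0, 3, 0, 0, 0], [0, 0, 3, 0, 0, 0], [-2.2, -1.4, 0, 0, 0, 0], [-3, -2, 0, 0, 0, 0], [-3, -2, 0, 0, 0, 0], [0, 0, 0, 0, 0, 0], [0, 0, 0, 0, 0, 0]]]' --gripper -0.3

```text
t: 13.22
tool_pos: [0.5505, 0.0048, 0.1378]
orientation: [-2.098, -2.337, 0.002]
force: [1.4, 0.2, -0.2]
opening: 0.0324
gripper_force: 0.0
```

```bash
python3 - <<'E'
from h import *
s=monitor.read_state(); print(s['t'],s['tool_pos'],s['opening'])
im,m=snap('side','s3.png'); im2,m2=snap('top','t3.png')
a=cv2.resize(im[195:320,270:420],None,fx=4,fy=4,interpolation=cv2.INTER_CUBIC)
cv2.imwrite('pics/s3c.png',cv2.convertScaleAbs(a,alpha=1.3))
for P in([.6356,.0605,.075],[.6356,.0605,.05]): print((proj(m,P)-[270,195])*4)
E
```

```text
13.2167 [0.55052023 0.00481241 0.13776293] 0.03244956648556514
[295.48324024  57.02619969]
[293.09326631  90.78806137]
```

View pics/s3c.png

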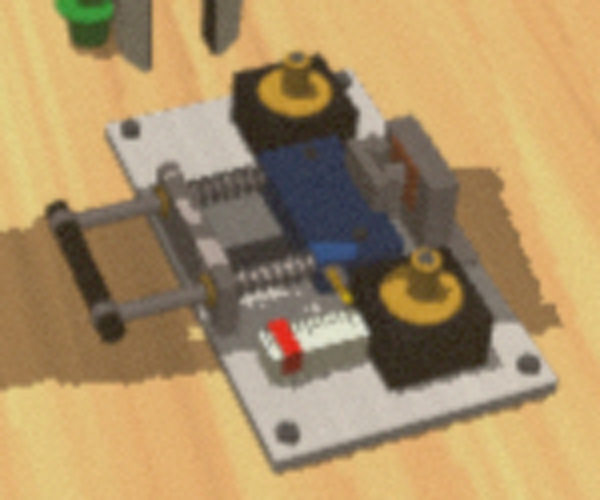

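Both cups are seated upright, pans on the blocks; bosses at crop (295,60) and (426,256), close to the predictions. Next I'll locate the handle bar, marker and pointer by colour.

```bash
cat > seg.py <<'E'
from h import *
np.set_printoptions(precision=4,suppress=True)
ex=np.array([.9941,.1085,0]);ey=np.array([-.1085,.9941,0]);O=np.array([.6231,-.026,0])
J=lambda P:np.array([(P-O)@ex,(P-O)@ey])
def cen(mask,u0,v0):
    n,l,st,c=cv2.connectedComponentsWithStats(mask.astype(np.uint8)); k=1+np.argmax(st[1:,4]); return c[k]+[u0,v0],st[k],np.argwhere(l==k)[:,::-1]+[u0,v0]
def pm(im,m,box,lo=90):
    u0,u1,v0,v1=box; c=im[v0:v1,u0:u1].astype(int); B,G,R=c[...,0],c[...,1],c[...,2]
    r,sr,_=cen((R>1.8*G)&(R>1.8*B)&(R>60),u0,v0); y,sy,py=cen((R>1.6*B)&(G>1.6*B)&(R>lo)&(R<1.25*G),u0,v0)
    a,b=at(m,*r,.0375),at(m,*y,.042); print('mark',r,sr[4],J(a),'ptr',y,sy[2:],J(b),'ptr-mark x',J(b)[0]-J(a)[0])
E
python3 - <<'E'
from seg import *
im=cv2.imread('pics/top1.png');m=load('top1.png')
pm(im,m,(345,385,186,222)); 
c=im[243:268,298:364].max(2); r,s,p=cen(c<45,298,243); print('bar',r,s,at(m,*r,.036),J(at(m,*r,.036)),cv2.minAreaRect(p.astype(np.float32)))
im=cv2.imread('pics/w2.png');m=load('w2.png'); pm(im,m,(190,280,180,255))
c=im[0:195,30:110].max(2); r,s,p=cen(c<70,30,0); print('bar',r,s,at(m,*r,.036),J(at(m,*r,.036)),cv2.minAreaRect(p.astype(np.float32)))
E
```

```text
mark [367.375  210.2321] 56 [-0.0519 -0.0787] ptr [356.1304 191.7826] [13  3 23] [-0.0142 -0.0603] ptr-mark x 0.03769914113742119
bar [330.53   255.4516] [ 16   8  34  10 217] [ 0.491  -0.0388  0.036 ] [-0.1327  0.0016] ((330.49591064453125, 255.45492553710938), (6.6091084480285645, 32.7739372253418), 84.80557250976562)
mark [211.4197 226.352 ] 517 [-0.0508 -0.0763] ptr [266.0814 203.6878] [  7  38 221] [-0.0144 -0.0604] ptr-mark x 0.03641589105436363
bar [67.0004 96.3102] [  17   42   40  111 2634] [ 0.491  -0.0368  0.036 ] [-0.1325  0.0036] ((67.42082977294922, 96.6202621459961), (114.24998474121094, 24.23308563232422), 81.08507537841797)
```

>>> arm_command --deltas '[[[-1.5, -1.1, 0, 0, 0, 0], [-2.2, -1.7, 0, 0, 0, 0], [-2.15, -1.68, 0, 0, 0, 0], [0, 0, -1.5, 0, 0, 0], [0, 0, -2.5, 0, 0, 0], [0, 0, -1.5, 0, 0, 0], [0, 0, 0, 0, 0, 0], [0, 0, 0, 0, 0, 0]]]' --gripper 0

```text
t: 13.98
tool_pos: [0.494, -0.0386, 0.0829]
orientation: [-2.095, -2.34, 0.001]
force: [1.2, -0.2, 0.4]
opening: 0.0461
gripper_force: 0.0
```

```bash
python3 - <<'E'
from seg import *
s=monitor.read_state(); im,m=snap('wrist','w5.png');p=s['tool_pos'];print(p,J(p),s['opening'])
u,v=proj(m,[.492,-.04,.036]); print(u,v)
c=im[:300].max(2); print([ (int(v)+d, [int(x) for x in c[min(int(v)+d,299),int(u)-50:int(u)+50:5]]) for d in(-20,0,20)])
mk=(c<60); r,st,_=cen(mk[int(v)-60:int(v)+40,int(u)-60:int(u)+60],int(u)-60,int(v)-60); print(r,st,J(at(m,*r,.036)))
E
```

```text
[ 0.494  -0.0386  0.0829] [-0.1297  0.0015] 0.04613547009206738
314.1207643684965 265.1677214624199
[(245, [173, 170, 169, 170, 173, 174, 175, 104, 66, 69, 67, 65, 93, 163, 167, 167, 167, 164, 165, 165]), (265, [171, 169, 169, 170, 173, 174, 172, 102, 65, 68, 67, 64, 95, 164, 166, 167, 165, 164, 165, 163]), (285, [164, 168, 169, 170, 172, 173, 168, 109, 64, 66, 64, 63, 103, 164, 165, 165, 163, 164, 163, 161])]Traceback (most recent call last):
  File "<stdin>", line 5, in <module>
  File "seg.py", line 6, in cen
    n,l,st,c=cv2.connectedComponentsWithStats(mask.astype(np.uint8)); k=1+np.argmax(st[1:,4]); return c[k]+[u0,v0],st[k],np.argwhere(l==k)[:,::-1]+[u0,v0]
                                                                          ~~~~~~~~~^^^^^^^^^^
    return _wrapfunc(a, 'argmax', axis=axis, out=out, **kwds)
    return bound(*args, **kwds)
ValueError: attempt to get argmax of an empty sequence
```

>>> arm_command --deltas '[[[-0.2, -0.1, -1, 0, 0, 0], [0, 0, -1.5, 0, 0, 0], [0, 0, -1.5, 0, 0, 0], [0, 0, -1.3, 0, 0, 0], [0, 0, -0.9, 0, 0, 0], [0, 0, 0, 0, 0, 0], [0, 0, 0, 0, 0, 0]]]'

```text
t: 14.62
tool_pos: [0.4918, -0.04, 0.0213]
orientation: [-2.096, -2.34, 0.0]
force: [0.5, -0.2, 0.2]
opening: 0.0463
gripper_force: 0.0
```

>>> arm_command --deltas '[[[0, 0, 0, 0, 0, 0], [0, 0, 0, 0, 0, 0], [0, 0, 0, 0, 0, 0], [0, 0, 0, 0, 0, 0], [0, 0, 0, 0, 0, 0], [0, 0, 0, 0, 0, 0], [0, 0, 0, 0, 0, 0]]]' --gripper -1 --squeeze 40

```text
t: 15.2
tool_pos: [0.4908, -0.0402, 0.0213]
orientation: [-2.095, -2.339, 0.003]
force: [-6.9, -0.6, 6.4]
opening: 0.0129
gripper_force: 40.0
```

```bash
python3 - <<'E'
from seg import *
s=monitor.read_state(); im,m=snap('top','t5.png');p=s['tool_pos'];print(p,J(p),s['force'],s['opening'])
pm(im,m,(345,385,186,222),60)
im,m=snap('side','s5.png'); pm(im,m,(325,375,250,295))
E
```

```text
[ 0.4908 -0.0402  0.0213] [-0.1331  0.0002] [-6.8517 -0.6024  6.3906] 0.012897404813543924
mark [368.96 209.36] 25 [-0.0505 -0.082 ] ptr [355.7  191.85] [12  3 20] [-0.0142 -0.0595] ptr-mark x 0.036251733173282535
mark [341.1404 280.6667] 57 [-0.0526 -0.0837] ptr [373.6667 258.3333] [2 2 3] [ 0.0353 -0.0516] ptr-mark x 0.08787748085165134
```

>>> arm_command --deltas '[[[-0.3, -0.03, 0, 0, 0, 0], [-0.5, -0.05, 0, 0, 0, 0], [-0.5, -0.06, 0, 0, 0, 0], [-0.5, -0.05, 0, 0, 0, 0], [-0.5, -0.06, 0, 0, 0, 0], [-0.5, -0.05, 0, 0, 0, 0], [-0.5, -0.06, 0, 0, 0, 0], [-0.2, -0.02, 0, 0, 0, 0], [0, 0, 0, 0, 0, 0], [0, 0, 0, 0, 0, 0]]]'

```text
t: 16.13
tool_pos: [0.4586, -0.0436, 0.0214]
orientation: [2.094, 2.337, 0.005]
force: [11.6, 1.4, -10.2]
opening: 0.0127
gripper_force: 40.0
```

```bash
python3 - <<'E'
from seg import *
s=monitor.read_state(); im,m=snap('top','t6.png');p=s['tool_pos'];print(s['t'],p,J(p),s['force'],s['opening'],s['gripper_force'])
pm(im,m,(345,385,180,225),50)
im,m=snap('wrist','w6.png'); print(proj(m,[.578,-.108,.0375]),proj(m,O+-.014*ex-.06*ey+[0,0,.042]))
try: pm(im,m,(0,640,0,300))
except Exception as e: print(e)
E
```

```text
16.1333 [ 0.4586 -0.0436  0.0214] [-0.1654  0.0003] [ 11.6052   1.4217 -10.1908] 0.012711582697086242 39.99504089355469
mark [367.4118 210.3922] 51 [-0.0522 -0.0787] ptr [366.7941 180.8824] [15  4 34] [ 0.0051 -0.0833] ptr-mark x 0.057341940922545055
[577.6085 480.5588] [687.8936 456.8341]
attempt to get argmax of an empty sequence
```

```bash
python3 - <<'E'
from seg import *
im=cv2.imread('pics/t6.png');m=load('t6.png')
print([proj(m,O+x*ex-.061*ey+[0,0,.042]) for x in(-.0145,-.047,-.051)])
c=im[198:216,345:376].astype(int)
for n,ch in(('R-B',c[...,2]-c[...,0]),('G-B',c[...,1]-c[...,0])): print(n); print(ch)
E
```

```text
[array([356.4804, 191.9   ]), array([358.1986, 208.3303]), array([358.4109, 210.3582])]
R-B
[[-27 -23 -28 -31  -2   6   4   3   5   3   2   3   4   6   5   2  -1  -5
   -7  -5  -5  -4  -3  -5  -6  -5   4   1   3   1   0]
 [-25 -28 -22 -31  -8   6   4   2   1   7   3   3   6   5   4   5   9  -2
   -2  -1  -5  -5  -6  -6  -7  -5   5   0  -1  -3   0]
 [-27 -29 -35 -35  -6   6   2   4   4   4   5   3   3   3   5   3   9  10
   11   8  -8  -2  -7  -3  -6  -7   1   0  -2   0  -1]
 [-30 -30 -30 -28  -9   5   4   2   5   2   5   2   3   4   5   4   4   7
    8   9  12  14  14   9  -5  -4   3   4  -2   0   1]
 [-32 -26 -29 -37 -10   6   5   3   2   4   3   5   6   2   4   3   3  10
   12   9   8  10  12  12  14  12   7   4   3   3   0]
 [-28 -26 -24 -28 -16   5   6   3   4   2   3   2   4   6   4   2   5   9
    7  10   7   5  10  10  12  12   6   3   3   2   2]
 [-32 -27 -26 -36 -14   2   6   2   4   4   4   3   4   2   3   4   5   6
    8  10  11  10   8  10   8  11  11   5   3   1  -5]
 [-36 -35 -32 -29 -24   0   6   4   4   4   4   6   5   4   1   0   6   8
    8   7  12   9   8   9  10  
[... 2941 characters left out ...]
   -4   2  -1   1   6  -1  -3   4  -3   1   4   3   4]
 [ -5  -6 -11 -12 -10   3   4  -1   1   2   3   2   3   2   3   1  -5   1
   -1  -1  -1   3   1  -2   1   3  -1   4   2   1   2]
 [  8   0  -3  -2   0   2   2   2   0   1   3   1   3   3   2   2  -2   3
    3   0   1   3   2   8   4   3   3   0  -2   1   2]
 [  3   2  -1   1   3   3   2   1   3   3   3   3   2   4   3   0  -1   1
    8   5   6   4   5   7   9   3   9   7   3   3   6]
 [  4   1   1   0   1   2   2   2   3   1   3   3   3   2   0   2   3   4
   11  11  10  10   8   5   9  10  11  11   1   3   1]
 [  3   0   0   4   4   2   4   2   1   1   5   2   6   4   1   2   1   4
    9   7   4   6   5   7   8  12  10  10   3   2   1]]
```

```bash
cat >> seg.py <<'E'
def pt(im,m,v0=188,v1=222):
    c=im[v0:v1,345:376].astype(float); B,G,R=c[...,0],c[...,1],c[...,2]
    def w(a):
        a=np.clip(a,0,None); vv,uu=np.mgrid[v0:v1,345:376]; return (a*uu).sum()/a.sum(),(a*vv).sum()/a.sum()
    yg=np.where(G-B>13,G-B,0); rd=np.where((R-G>25),R-G,0)
    y,r=w(yg),w(rd); a,b=at(m,*r,.0375),at(m,*y,.042); print('mark',r,J(a),'ptr',y,J(b),'diff',J(b)[0]-J(a)[0])
E
python3 - <<'E'
from seg import *
for f in('top1.png','t3.png','t5.png','t6.png'): pt(cv2.imread('pics/'+f),load(f))
E
```

```text
mark (np.float64(367.01129818342935), np.float64(210.28422684980063)) [-0.0519 -0.078 ] ptr (np.float64(356.21702127659574), np.float64(191.668085106383)) [-0.014  -0.0605] diff 0.03793811930140351
mark (np.float64(367.03037535257107), np.float64(210.28140594489042)) [-0.0519 -0.078 ] ptr (np.float64(352.92465402357766), np.float64(195.49000512557663)) [-0.0208 -0.0534] diff 0.031083274848804146
mark (np.float64(368.8202859087815), np.float64(209.13886997957795)) [-0.05   -0.0817] ptr (np.float64(355.9560810810811), np.float64(193.38682432432432)) [-0.0173 -0.0597] diff 0.03272577771971934
mark (np.float64(367.2945963541667), np.float64(210.35611979166666)) [-0.0521 -0.0785] ptr (np.float64(358.09056603773587), np.float64(208.13301886792453)) [-0.0466 -0.0608] diff 0.005533306386447563
```

>>> arm_command --deltas '[[[-0.2, -0.02, 0, 0, 0, 0], [-0.2, -0.02, 0, 0, 0, 0], [-0.07, -0.01, 0, 0, 0, 0], [0, 0, 0, 0, 0, 0], [0, 0, 0, 0, 0, 0], [0, 0, 0, 0, 0, 0]]]'

```text
t: 16.73
tool_pos: [0.4542, -0.0441, 0.0215]
orientation: [2.094, 2.337, 0.006]
force: [12.3, 1.4, -11.0]
opening: 0.0127
gripper_force: 40.0
```

```bash
python3 - <<'E'
from seg import *
s=monitor.read_state(); im,m=snap('top','t7.png');p=s['tool_pos'];print(s['t'],p,J(p),s['force'],s['opening'],s['gripper_force'])
pt(im,m,200)
c=im[200:218,345:376].astype(int); print((c[...,1]-c[...,0])[4:14]); print((c[...,2]-c[...,1])[4:16,14:])
E
```

```text
16.7333 [ 0.4542 -0.0441  0.0215] [-0.1698  0.0003] [ 12.2642   1.3963 -10.9752] 0.01272159491419514 39.99471366405487
mark (np.float64(367.752903907075), np.float64(210.34283702921508)) [-0.0522 -0.0794] ptr (np.float64(358.15398075240597), np.float64(210.39982502187226)) [-0.051  -0.0605] diff 0.0011587921412732072
[[-15 -16 -15 -15 -11   5   4   2   3   4   2   4   3   5   3   0   0   8
    7   7   9  11   9  12  12  13  11   2   1   2   4]
 [-16 -16 -22 -19 -13   0   3   3   2   2   2   3   1   0   3   3   5  11
   11   7   9  10   9  10   9   9  10   2   4   3   4]
 [-19 -15 -18 -16 -11  -2   3   1   3   3   4   3   2   2   1   2   6   9
    4   7   8   9   9  12  10  10  10   0   3   1   2]
 [-20 -19 -18 -22 -11  -3   3   1   2   1   2   2   3   3   2   1   4   9
   10  11   9   9   7  10  10  10  10   1   1   4   4]
 [-20 -17 -14 -18 -17  -3   2   3   1   2   1  -1   3   0   1   3   1   4
    6  -4   1   7   4   5   3   0   1   4   2   3   3]
 [-16 -14 -16 -19 -18  -5   2   3   3   2   7   6   7   5   4  19  22  25
   29  20   1   2   1   0   0   5  -2   2   3   2   3]
 [-18 -
[... 458 characters left out ...]
5   3   6   5   6   4   8   5   9   5   3   6   5]]
[[ 1  2  1  1  1  3  1  1  1  1  2  0  2  2  2  3  0]
 [ 0  1  1  1  0  3  2 -1  0  2  1 -1  2  0  1  1  1]
 [ 1  2 -2  0 -1  0  0  0  0 -1 -1 -1 -2 -1 -2  2  2]
 [ 0  1 -1 -1 -3 -4 -3  1  2 -1  4  0  3  9  3  1  1]
 [-1 -1 13  7 12 24 22 24 31 33 58 52 66 56 28 -6 -4]
 [ 5  9 40 39 38 37 61 56 58 63 51 54 63 57 42 -4 -5]
 [17 16 14 16 10 13 54 52 50 55 56 52 57 60 37 -7 -1]
 [13 12 15 29 28 37 55 58 55 54 66 58 58 61 53 -4  1]
 [ 0 -3 32 67 60 58 60 52 52 48 48 47 36 41 49 -6  1]
 [-2 -3 19 59 38 26 24 20 16  7  2 -3 -7 -3  3 -7  2]
 [ 1  1 10 -2 -4 -6 -5 -3 -3 -6 -1 -1 -2 -1  1  2  1]
 [ 1  1  0  1 -3 -1  0  0  0  0  1  0  0 -2  0  1  0]]
```

The pointer is over the marker to within about 1 mm, and the grip pulls with 12 N. I'll nudge slightly, hold, then hand in.

>>> arm_command --deltas '[[[-0.06, -0.01, 0, 0, 0, 0], [0, 0, 0, 0, 0, 0], [0, 0, 0, 0, 0, 0], [0, 0, 0, 0, 0, 0], [0, 0, 0, 0, 0, 0], [0, 0, 0, 0, 0, 0], [0, 0, 0, 0, 0, 0], [0, 0, 0, 0, 0, 0]]]'

```text
t: 17.45
tool_pos: [0.4537, -0.0441, 0.0215]
orientation: [2.094, 2.337, 0.006]
force: [12.5, 1.7, -11.4]
opening: 0.0127
gripper_force: 40.0
```

```bash
python3 - <<'E'
from seg import *
im,m=snap('top','t8.png'); pt(im,m,200)
s=monitor.read_state(); print(s['t'],s['force'],s['dq'])
print(ticket.close_job())
E
```

```text
mark (np.float64(367.85633001422474), np.float64(210.3072546230441)) [-0.0521 -0.0796] ptr (np.float64(358.3478260869565), np.float64(210.62659846547314)) [-0.0515 -0.0608] diff 0.000629098971982385
17.5 [ 12.4779   1.5048 -11.2429] [ 0.0026  0.0008 -0.0024 -0.0004  0.0005 -0.0006]
the job is handed in; nothing more can be done
None
```

I seated both brass cups in the nests and let go, then pulled the handle until the pointer was within about 1 mm of the red marker's middle; the job is handed in with the gripper still holding it there against about 12 N of spring pull.

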